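# Restock the bar caddy tray

## Task

Make up the small wooden caddy tray for the evening from the things standing loose on the open worktop to its left and right (not the stock at the back): lay the two walnut muddlers in the notched rest on the tray, one in each pair of V-notches, about centred so each is cradled at both ends; stand the tall bitters bottle upright in the square pocket and the jigger (the double-cone measure) upright in the round cup. The short bitters bottle and the small silver cup do not belong there: leave them where they are.

Things in the scene. Friction and masses are not known exactly. Their poses are not given: they have to be found in the camera images.
- muddler_a_mid (a point): One of two identical turned walnut muddlers: a round wooden rod 200 mm long, 20 mm thick at the middle, swelling to 26 mm at 45 mm either side of the middle and 29 mm at the ends, 90 g; it lies on the worktop at the start and can roll. This point is on its axis at mid-length (14.5 mm above the worktop at the start); its y axis runs along the rod. Grip across the middle.
- muddler_b_mid (a point): One of two identical turned walnut muddlers: a round wooden rod 200 mm long, 20 mm thick at the middle, swelling to 26 mm at 45 mm either side of the middle and 29 mm at the ends, 90 g; it lies on the worktop at the start and can roll. This point is on its axis at mid-length (14.5 mm above the worktop at the start); its y axis runs along the rod. Grip across the middle.
- tall_bottle: The taller of the two small round glass bitters bottles: 120 mm high overall, straight body 47 mm in diameter up to 74 mm, then sloping in to a pale 26 mm cap; 160 g, standing. Origin: centre of its underside, z up.
- jigger: Steel double-cone measure (hourglass shape) standing upright, 84 mm high, 43 mm across both rims, 110 g. Fingers meet it as a plain upright cylinder 43 mm in diameter at any height. Origin: centre of its underside, z up.
- short_bottle: Look-alike that stays: the shorter bitters bottle, 95 mm high, 42 mm in diameter, dark cap 23 mm. Origin: centre of its underside.
- cup: Look-alike that stays: small silver cup open at the top, 46 mm high, 48 mm across the rim. Origin: centre of its underside.
- rest: Pale wooden rest fixed mid-tray. Base 112 x 128 mm (x, y); two toothed plates 12 mm thick at x = -45 and +45 mm, each with two 90-degree V-notches at y = -38 and +38 mm (bottoms 22 mm, tips 35 mm above origin, mouths 26 mm). A muddler lies along x across both plates in the two notches of one y; its axis is then 39 mm above the origin. Origin: centre of underside, on the tray floor, z up.
- pocket: Pale wooden square pocket, open at the top, fixed on the dark caddy tray 108 mm from the rest's centre along the rest's y (either end). The tray is fixed, 160 x 310 mm (long side along the rest's y), rim 16 mm high, floor 6 mm above the worktop. Outside 72 x 72 x 36 mm, inside 62 x 62 mm, floor 5 mm thick. Origin: centre of its underside, on the tray floor, z up.
- round_cup: Pale wooden low round cup, open at the top, fixed on the tray 108 mm from the rest's centre on the other end. Outside diameter 68 mm, inside about 56 mm, 18 mm high, floor 4 mm thick. Origin: centre of its underside, on the tray floor, z up.
Not all that is in view belongs to the job. What is shaped like the jigger but orange or purple is not meant.

How it is judged:
At the end, for the whole second after the job is handed in: A muddler down in each pair of notches (8 mm sideways, 40 mm lengthwise, 0.12 rad, axis 33-47 mm above rest underside); bottle in the pocket within 12 mm, jigger in the round cup within 10 mm of centre, on their floors, upright to 0.15 rad, at rest; short bottle and cup within 25 mm of start (((y of muddler_a_mid in the frame of rest between 0.03 and 0.046 m and x of muddler_a_mid in the frame of rest between -0.04 and 0.04 m and z of muddler_a_mid in the frame of rest between 0.033 and 0.047 m and angle between the y axis of each of muddler_a_mid, muddler_b_mid and the x axis of rest, either way round below 0.12 rad and y of muddler_b_mid in the frame of rest between -0.046 and -0.03 m and x of muddler_b_mid in the frame of rest between -0.04 and 0.04 m and z of muddler_b_mid in the frame of rest between 0.033 and 0.047 m) or (y of muddler_a_mid in the frame of rest between -0.046 and -0.03 m and x of muddler_a_mid in the frame of rest between -0.04 and 0.04 m and z of muddler_a_mid in the frame of rest between 0.033 and 0.047 m and angle between the y axis of each of muddler_a_mid, muddler_b_mid and the x axis of rest, either way round below 0.12 rad and y of muddler_b_mid in the frame of rest between 0.03 and 0.046 m and x of muddler_b_mid in the frame of rest between -0.04 and 0.04 m and z of muddler_b_mid in the frame of rest between 0.033 and 0.047 m)) and horizontal distance between tall_bottle and pocket below 0.012 m and z of tall_bottle in the frame of pocket between 0.002 and 0.01 m and angle between each of tall_bottle, jigger's own z axis and vertical below 0.15 rad and linear speed of each of tall_bottle, jigger below 0.02 m/s and horizontal distance between jigger and round_cup below 0.01 m and z of jigger in the frame of round_cup between 0.002 and 0.01 m and distance of each of short_bottle, cup from where it was at the start of the episode below 0.025 m); the robot touches nothing.
It fails at once if the short bottle is pushed away, lifted or tipped over (distance of short_bottle from where it was at the start of the episode above 0.03 m or angle between short_bottle's own z axis and vertical above 0.4 rad).
It fails at once if the silver cup is pushed away, lifted or tipped over (distance of cup from where it was at the start of the episode above 0.03 m or angle between cup's own z axis and vertical above 0.4 rad).
It also fails if it takes over 115 s, if anything falls off the work surface, if the arm or the gripper's body presses on something with over 40 N, if the wrist force passes 120 N, or if a joint passes its speed limit or range.

## Robot

A 7-joint arm with a two-finger parallel gripper is mounted at the origin on a cart in front of the work surface, level with it; the furniture and walls round the work are solid. World frame = base frame: x ahead of the robot, y to its left, z up, the work surface at z = 0. Lengths are in m, angles in rad, forces in N, time in s.
With the tool pointing down it reaches from about 0.35 to 0.9 m from the base axis. Payload 7.2 kg.
Tool frame: the origin (TCP) lies midway between the tips of the shut fingers; the grasp point (between the pads) lies 19 mm behind it; z points along the fingers, y is the line along which they close (so a half turn about z gives the same grasp; the last joint's range is limited). The gripper opens to 88 mm and grips with 3 to 60 N. Pads are 20 mm wide; open, the fingers measure 115 mm over their backs; the gripper's body (75 mm by 178 mm) begins 61 mm behind the grasp point.
Start: joints at [-1.22, 0.411, -0.013, 1.596, 0.006, 1.134, -0.082], TCP at [0.254, 0.571, 0.201] pointing down, gripper open.
Joint ranges: [-2.95, 2.95], [-0.29, 1.99], [-1.47, 1.44], [0.14, 2.54], [-1.03, 4.17], [0.13, 1.85], [-2.86, 2.86]. Speed limits (rad/s): [2.39, 2.39, 3.01, 3.01, 3.14, 3.14, 3.14].

## Interface

Orientations are given as a unit quaternion [w, x, y, z].
In Python, from bench import manip gives the robot as it stands.
- The arm moves only by the tool servo_tool, never from a script. Its argument "commands" is text: rows parted by semicolons, each of 5 numbers parted by spaces: the shift along the world's x, y, z in cm, then the turn about the world's z in degrees, then the opening, from 0 (shut) to 1 (fully open). A call has exactly 10 rows; each row shifts and turns the commanded pose from where the row before left it; what a row does not reach is not made up. A row lasts 1/8 s, in which the tool goes at most 62.5 mm and 10.7 degrees, less where a joint would pass 70% of its speed; a pose out of reach is approached as far as the arm can. A call with a gripper value outside its range is refused whole. The fingers move at their own pace and stop on an object; "force" is the grip in N (left out, the last holds). Time passes only in rows, so rows that do not move let the fingers close, or fill a call up. It gives the time, the measured TCP pose, the force, the opening and the grip force at its end, in the units of the state.
- manip.observe(): the state, without advancing time (a new reading comes with each control period).
- manip.camera(name): name is "side" or "top"; returns a dict with "img" (384x512x3 uint8, red, green, blue), "vfov" (degrees; the focal length in pixels is half the picture's height over the tangent of half this angle, whatever the lens; pixels are square), "cx", "cy" (the principal point, pixels), "cam_to_world" (4x4, takes a point from camera to world coordinates). Camera axes: x right, y down, z forward; pixel columns grow to the right and rows downward; lengths in m; the calibration is good to about 2 mm. A picture is of the moment at which its call begins. There is no depth.
- manip.close_job(): hands the job in; it is judged then, once.
The state is a dict: "time": time; "q": joint angles; "qvel": joint speeds; "joint_efforts": joint torques, N m; "tool_pos": TCP position; "orientation": TCP orientation; "contact_force": force on the tool from outside, world axes, zero at the start; "torque": the same for the moment, N m; "gripper_width": finger opening in m; "finger_force": force on a finger pad.
Only numpy, scipy, OpenCV 4.12 (cv2) and the standard library are available. Lean on these libraries where they do the work, as an engineer would, in place of code of your own. Each camera call takes 0.05 s, during which the arm holds its last target. There are 200 camera calls.

## Working session

There is one attempt and no reset: what is moved stays moved. The work goes in short steps, Python scripts to look and compute and a tool call to move; the robot and the scene stay as the last step left them, time stands still between calls to the robot, and variables do not carry over. Pictures are saved under pics/ and viewed, at most 14 in all, crops included, and the job is handed in when it is done.

Besides the shell and the picture viewer there is one more tool, called after "Request:" as name(argument=value, ...) on one line, values as JSON. servo_tool: Moves the arm, as the interface text tells. Its arguments: {"type":"object","properties":{"commands":{"type":"string"},"force":{"type":"number"}},"required":["commands"]}

```bash
mkdir -p pics
cat > h.py <<'E'
import numpy as np, cv2
from bench import manip
def load(n):
    d=np.load(f'{n}.npz'); return {k:d[k] for k in d}
def snap(n,tag):
    c=manip.camera(n); np.savez(f'{tag}.npz',**{k:np.asarray(v) for k,v in c.items()})
    cv2.imwrite(f'pics/{tag}.png',cv2.cvtColor(c['img'],cv2.COLOR_RGB2BGR)); return c
def ray(c,u,v):
    f=192/np.tan(np.radians(float(c['vfov']))/2); T=c['cam_to_world']
    d=T[:3,:3]@np.array([(u-c['cx'])/f,(v-c['cy'])/f,1]); return T[:3,3],d/np.linalg.norm(d)
def onz(c,u,v,z):
    o,d=ray(c,u,v); return o+d*(z-o[2])/d[2]
def proj(c,p):
    f=192/np.tan(np.radians(float(c['vfov']))/2); T=c['cam_to_world']
    q=T[:3,:3].T@(np.asarray(p)-T[:3,3]); return q[:2]/q[2]*f+[float(c['cx']),float(c['cy'])]
def tri(c1,p1,c2,p2):
    o1,d1=ray(c1,*p1);o2,d2=ray(c2,*p2)
    s=np.linalg.lstsq(np.c_[d1,-d2],o2-o1,rcond=None)[0]
    a,b=o1+d1*s[0],o2+d2*s[1]; return (a+b)/2,np.linalg.norm(a-b)
E
python3 - <<'E'
from h import *
for n in('side','top'):
    c=snap(n,n+'0'); print(n,c['vfov'],c['cx'],c['cy'],np.round(c['cam_to_world'],3).tolist())
    cv2.imwrite(f'pics/{n}0b.png',cv2.resize(cv2.imread(f'pics/{n}0.png'),(800,600),interpolation=cv2.INTER_CUBIC))
print(manip.observe())
E
```

```text
side 55.576756009806886 258.2216000954499 191.57599297796622 [[-0.907, -0.186, 0.378, -0.001], [-0.422, 0.433, -0.797, 0.959], [-0.015, -0.882, -0.471, 0.589], [0.0, 0.0, 0.0, 1.0]]
top 52.712763250460384 254.74246051684028 185.75916736759956 [[-0.019, -0.994, 0.112, 0.272], [-1.0, 0.021, 0.009, 0.059], [-0.011, -0.112, -0.994, 1.364], [0.0, 0.0, 0.0, 1.0]]
{'time': 0.1, 'q': array([-1.22024099,  0.41183965, -0.01270924,  1.59693826,  0.00561462,
        1.13432484, -0.08222576]), 'qvel': array([-0.0011016 , -0.00228603, -0.00050191, -0.0006354 ,  0.00070629,
       -0.00033597,  0.0001832 ]), 'joint_efforts': array([ 2.82895693e-03, -5.89095855e+01,  6.43936526e-01, -2.91715711e+01,
       -5.38125413e-02,  1.44198569e-02,  2.95199573e-05]), 'tool_pos': array([0.25398493, 0.57053215, 0.20048997]), 'orientation': array([-9.47776459e-05,  2.07850171e-01,  9.78160397e-01, -7.31092541e-04]), 'contact_force': array([ 0.72942753,  0.13821006, -0.48149265]), 'torque': array([-0.02262563, -0.03783252,  0.01150211]), 'finger_force': 0.0, 'gripper_width': 0.08787127239087322}
```

View pics/top0b.png

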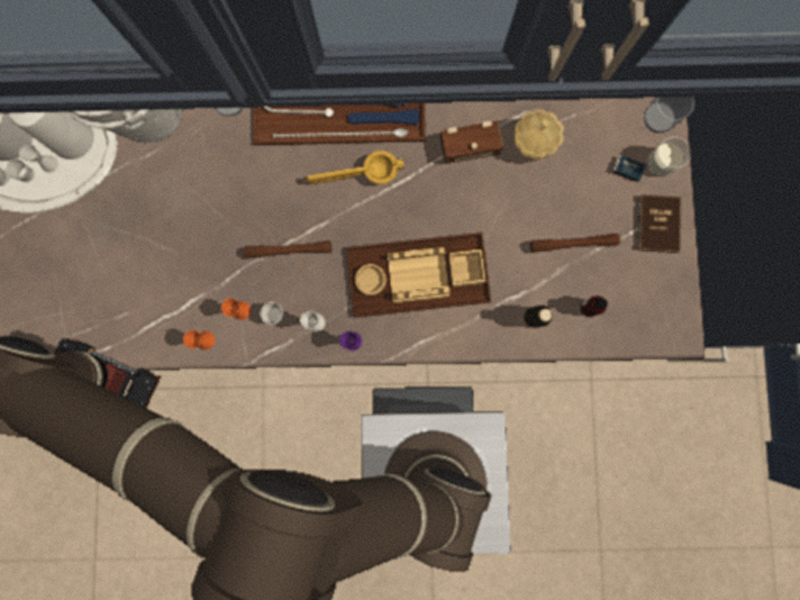

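View pics/side0b.png

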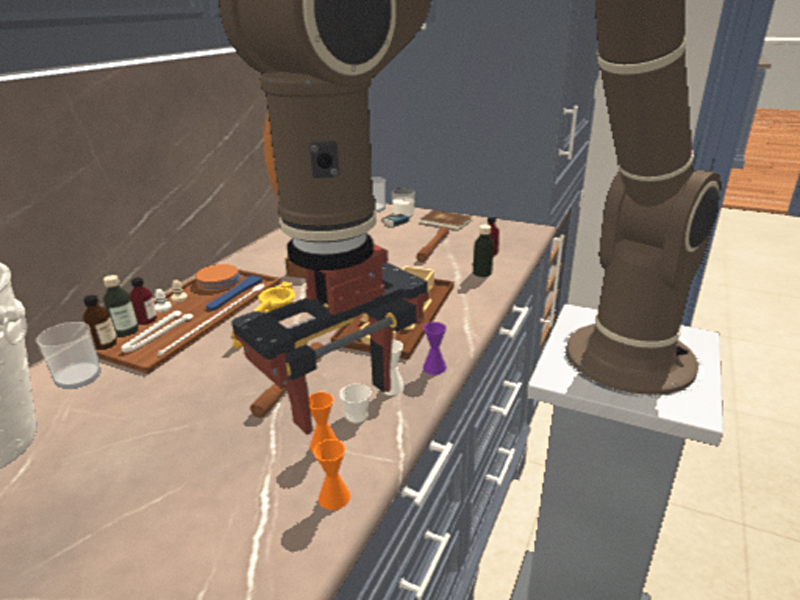

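Top view (800x600 scale): tray at (418,275), with the round cup at its left (370,278) and the pocket at its right (467,268). The muddlers are at (288,248) and (575,242). The silver items are at (272,313), the cup, and (312,321), the jigger. Bottles are at (538,316), pale cap, and (595,305), dark cap. In the side view the gripper hides part of the scene, so I'll raise it.

Request:
servo_tool(commands="0 0 4 0 1;0 0 4 0 1;0 0 4 0 1;0 0 4 0 1;0 0 4 0 1;0 0 4 0 1;0 0 0 0 1;0 0 0 0 1;0 0 0 0 1;0 0 0 0 1", force=20)

```text
time: 1.35
tool_pos: [0.2541, 0.5708, 0.4402]
orientation: [-0.0, 0.208, 0.978, -0.001]
contact_force: [-0.9, 0.1, -0.8]
gripper_width: 0.088
finger_force: 0.0
```

Run:
```python
from h import *
t=snap('top','top1'); s=snap('side','side1')
a=cv2.imread('pics/top1.png')[140:250,100:420]; a=cv2.resize(a,(800,275),interpolation=cv2.INTER_CUBIC)
b=cv2.imread('pics/side1.png')[125:345,120:380]; b=cv2.resize(b,(384,325),interpolation=cv2.INTER_CUBIC)
cv2.imwrite('pics/c1.png',a)
b=cv2.imread('pics/side1.png')[120:345,80:380]; cv2.imwrite('pics/c2.png',cv2.resize(b,(800,600),interpolation=cv2.INTER_CUBIC))
```

```text
(no output)
```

View pics/c1.png

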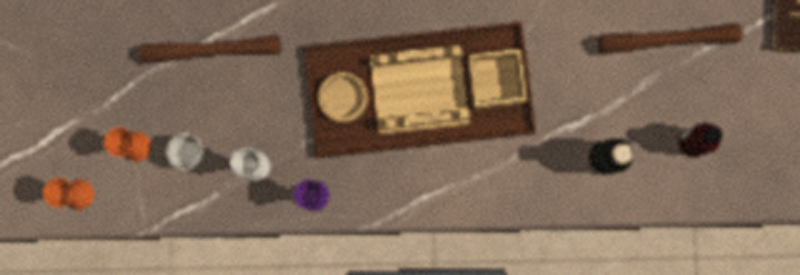

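View pics/c2.png

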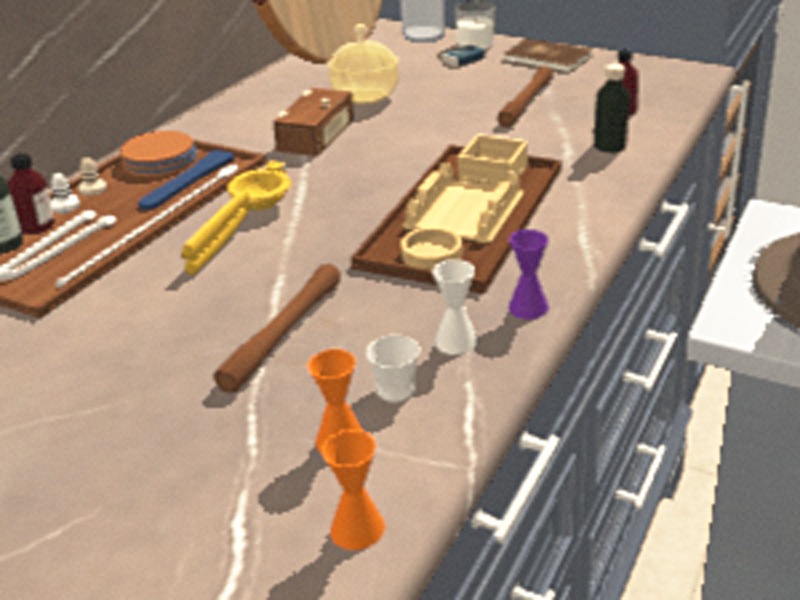

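The crops show, top crop (in c1 pixels): cup (184,151), a bright round opening, and jigger (250,163), which is silver and hourglass-shaped in the side crop at (455,305). The orange ones (128,145) and (68,193) and the purple one (311,194) are decoys. Tall bottle: pale cap (620,154), side (612,110). Short bottle: dark cap, (700,139). The silver hourglass and the pale-capped bottle fit the description. This enlarged crop confirms both. Next I measure them.

```bash
cat > meas.py <<'E'
from h import *
def comp(c,mask,roi):
    x0,y0,x1,y1=roi; m=np.zeros(mask.shape,np.uint8); m[y0:y1,x0:x1]=mask[y0:y1,x0:x1]
    cs,_=cv2.findContours(m,cv2.RETR_EXTERNAL,cv2.CHAIN_APPROX_NONE)
    return max(cs,key=cv2.contourArea) if cs else None
def hsv(c): return cv2.cvtColor(c['img'],cv2.COLOR_RGB2HSV).astype(int)
def mw(c): H=hsv(c); return ((H[...,0]<14)|(H[...,0]>172))&(H[...,1]>120)&(H[...,2]>45)&(H[...,2]<170)   # walnut
def pale(c): H=hsv(c); return (H[...,0]>13)&(H[...,0]<28)&(H[...,1]>60)&(H[...,2]>130)
def silver(c): H=hsv(c); return (H[...,1]<45)&(H[...,2]>115)
E
python3 - <<'E'
from meas import *
t=load('top1');s=load('side1')
def show(n,c,m,roi,z=None):
    k=comp(c,m.astype(np.uint8),roi)
    if k is None: print(n,'none');return None
    r=cv2.minAreaRect(k); b=cv2.boxPoints(r)
    print(n,'area',cv2.contourArea(k),'bbox',cv2.boundingRect(k),'c',np.round(r[0],1),'sz',np.round(r[1],1))
    if z is not None: print('   ',np.round([onz(c,*p,z)[:2] for p in b],4).tolist(), 'c',np.round(onz(c,*r[0],z)[:2],4))
    return k
mt=mw(t);ms=mw(s)
show('mA top',t,mt,(148,150,220,170),.0145)
show('mB top',t,mt,(332,145,400,165),.0145)
show('tray top',t,(mt|pale(t)),(215,145,318,206),.016)
show('pale top',t,pale(t),(243,155,290,200),.05)
show('pocket',t,pale(t),(288,155,314,190),.042)
show('roundcup',t,pale(t),(224,164,248,193),.024)
show('cup',t,silver(t),(162,190,184,212),.046)
show('jig',t,silver(t),(188,195,212,216),.084)
H=hsv(t); show('cap',t,(H[...,2]>120)&(H[...,0]>5)&(H[...,0]<30)&(H[...,1]>30),(340,190,356,210),.12)
for n,roi in dict(mA=(155,215,215,275),mB=(262,140,292,170)).items(): show(n+' side',s,ms,roi,.0145)
show('jig side',s,silver(s),(240,215,262,256)); show('cup side',s,silver(s),(215,243,240,274))
show('bottle side',s,hsv(s)[...,2]<60,(300,148,318,180)); show('cap side',s,hsv(s)[...,2]>130,(302,140,318,150))
show('round side',s,pale(s),(226,203,256,222));show('pocket side',s,pale(s),(250,168,280,189))
for n,c in(('top',t),('side',s)):
    for P in([.05,],):pass
o=t['img'].copy();
v=np.zeros((384,512,3),np.uint8); v[...,0]=mt*255; v[...,1]=pale(t)*255; v[...,2]=silver(t)*255
w=np.zeros((384,512,3),np.uint8); w[...,0]=ms*255; w[...,1]=pale(s)*255; w[...,2]=silver(s)*255
cv2.imwrite('pics/m.png',np.vstack([cv2.resize(v[140:220,140:400],(780,240)),cv2.resize(w[140:280,150:410],(668,360))[:, :668] if 0 else cv2.resize(w[140:260,150:410],(780,360))]))
E
```

```text
mA top area 223.0 bbox (156, 155, 56, 10) c [183.4 159. ] sz [ 6.2 55.3]
    [[0.5305, 0.4205], [0.5413, 0.2249], [0.5192, 0.2234], [0.5084, 0.4187]] c [0.5248 0.3218]
mB top area 241.5 bbox (340, 150, 57, 11) c [368.  154.9] sz [ 6.3 56.2]
    [[0.5308, -0.2305], [0.5426, -0.4284], [0.5201, -0.4288], [0.5083, -0.2313]] c [ 0.5254 -0.3298]
tray top area 3501.0 bbox (222, 149, 92, 54) c [267.2 175.6] sz [44.5 87.8]
    [[0.5241, 0.1881], [0.5523, -0.1208], [0.395, -0.1325], [0.3673, 0.1724]] c [0.4592 0.0268]
pale top area 939.5 bbox (249, 159, 39, 34) c [267.5 175.4] sz [31.9 36.8]
    [[0.5044, 0.0942], [0.5158, -0.0317], [0.406, -0.0406], [0.3946, 0.0841]] c [0.4549 0.0265]
pocket area 233.0 bbox (288, 160, 23, 23) c [298.6 170.9] sz [21.2 20.6]
    [[0.5028, -0.0422], [0.5103, -0.113], [0.4368, -0.1195], [0.4294, -0.0491]] c [ 0.4697 -0.081 ]
roundcup area 271.0 bbox (228, 169, 19, 20) c [237.  178.5] sz [19. 18.]
    [[0.4842, 0.1637], [0.4829, 0.1007], [0.416, 0.1018], [0.4173, 0.1644]] c [0.45   0.1326]
cup area 117.0 bbox (166, 194, 15, 13) c [172.9 200.7] sz [13.9 12.1]
    [
[... 510 characters left out ...]
66], [0.5441, 0.2008], [0.5077, 0.2232], [0.5028, 0.4301]] c [0.5214 0.327 ]
mB side area 102.0 bbox (267, 145, 20, 23) c [276.8 155.7] sz [ 5.7 27. ]
    [[0.5322, -0.2332], [0.5452, -0.4622], [0.5115, -0.4254], [0.5027, -0.2059]] c [ 0.5224 -0.3247]
jig side area 347.0 bbox (243, 218, 16, 35) c [250.5 235. ] sz [34. 15.]
cup side area 341.5 bbox (217, 246, 21, 25) c [226.2 257.6] sz [19.6 24.3]
bottle side area 252.5 bbox (303, 150, 14, 27) c [309.7 163.1] sz [12.5 26.4]
cap side area 91.0 bbox (302, 140, 12, 10) c [307.5 144.5] sz [ 9. 11.]
round side area 340.5 bbox (230, 203, 26, 19) c [242.5 212. ] sz [18. 25.]
pocket side area 411.5 bbox (250, 168, 28, 21) c [263.5 178. ] sz [20. 27.]
```

View pics/m.png

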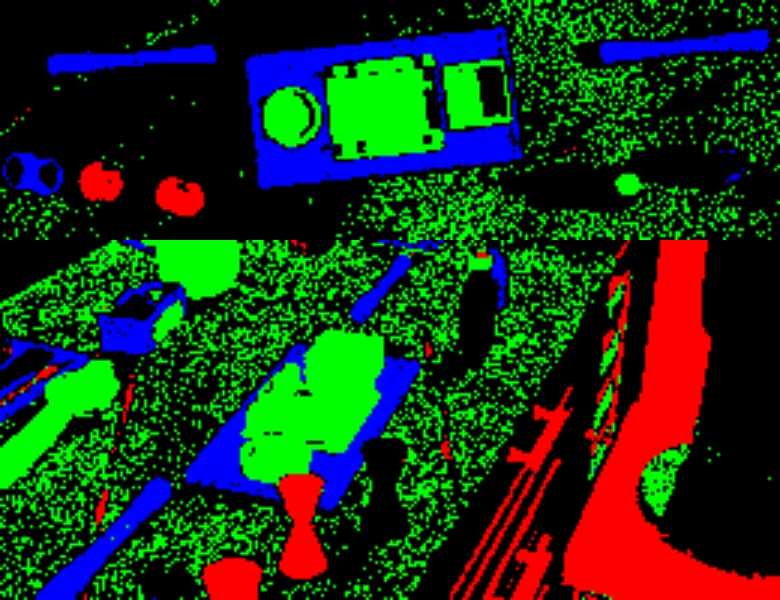

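The masks are clean. The tray centre agrees with the pocket and round cup spacings: predicted pocket (0.4695,-0.081), measured (0.4697,-0.081). Now I check heights and refine the jigger and bottle from both views.

Run:
```python
from meas import *
t=load('top1');s=load('side1')
r=lambda x:np.round(x,4)
print('rodA',r(tri(t,(183.4,159),s,(184,242.5))[0]),tri(t,(183.4,159),s,(184,242.5))[1])
print('rodB',tri(t,(368,154.9),s,(276.8,155.7)))
print('cap',tri(t,(348.2,201.6),s,(307.8,145)))
ks=comp(s,silver(s).astype(np.uint8),(240,215,262,256))[:,0]
for v in range(218,254,4): q=ks[abs(ks[:,1]-v)<1]; print(v,q[:,0].min(),q[:,0].max(),end=' | ')
print()
for P,n in(((250.6,221),'rim'),): print(n,r(onz(s,*P,.084)),'base',r(onz(s,250,248,0)))
# rim centre in top: 
kt=comp(t,silver(t).astype(np.uint8),(188,195,212,216))[:,0]
for u in range(192,209,2): q=kt[abs(kt[:,0]-u)<1]; print(u,q[:,1].min(),q[:,1].max(),end=' | ')
print()
for x,y in((.352,.252),(.35,.248),(.354,.256)):
  print(x,y,'top rim',r(proj(t,(x,y,.084))),'base',r(proj(t,(x,y,0))),'side rim',r(proj(s,(x,y,.084))),'base',r(proj(s,(x,y,0))), 'rimL',r(proj(t,(x,y+.0215,.084))),'baseR',r(proj(t,(x,y-.0215,0))))
print('bottle base side',r(onz(s,309.5,173.5,0)),'tray rim pocket: ',tri(t,(298.6,170.9),s,(265,173.5)))
print('round rim',tri(t,(237,178.5),s,(242,209)))
```

```text
rodA [0.5254 0.3226 0.0104] 0.0005366008520390849
rodB (array([ 0.52543446, -0.33090071,  0.01189831]), np.float64(0.001210672332729995))
cap (array([ 0.35905081, -0.22729169,  0.11922469]), np.float64(0.008118464645218492))
218 246 254 | 222 243 256 | 226 245 255 | 230 246 254 | 234 248 252 | 238 247 254 | 242 245 256 | 246 244 258 | 250 244 257 | 
rim [0.3557 0.2574 0.084 ] base [0.3584 0.2605 0.    ]
192 203 207 | 194 200 209 | 196 199 209 | 198 199 210 | 200 200 211 | 202 201 211 | 204 201 211 | 206 202 209 | Traceback (most recent call last):
  File "<stdin>", line 13, in <module>
    return umr_minimum(a, axis, None, out, keepdims, initial, where)
ValueError: zero-size array to reduction operation minimum which has no identity
```

Run:
```python
from meas import *
t=load('top1');s=load('side1')
r=lambda x:np.round(x,4)
print('jig rim tri',tri(t,(198.3,204.5),s,(249.7,221.3)),'base',r(onz(s,250.6,247.5,0)))
for x,y in((.356,.258),(.36,.26)):
  print(x,y,'top rim',r(proj(t,(x,y,.084))),'base',r(proj(t,(x,y,0))),'side rim',r(proj(s,(x,y,.084))),'base',r(proj(s,(x,y,0))), 'rimL',r(proj(t,(x,y+.0215,.084))),'baseR',r(proj(t,(x,y-.0215,0))))
H=hsv(t); m=((H[...,2]>120)&(H[...,0]>5)&(H[...,0]<30)&(H[...,1]>30))
print((m[195:212,338:358]).astype(int)*1)
H=hsv(s); print((H[138:154,300:320,2]))
print('bottle base side',r(onz(s,309.5,174,0)))
print('pocket top',tri(t,(298.6,170.9),s,(265,173.5)),'round rim',tri(t,(237,178.5),s,(242,209)))
```

```text
jig rim tri (array([0.35780374, 0.25882422, 0.08340596]), np.float64(0.0003215050578948508)) base [0.3579 0.2579 0.    ]
0.356 0.258 top rim [198.5419 205.0722] base [202.2362 206.5573] side rim [250.4069 221.0897] base [251.2123 247.6871] rimL [192.0588 205.2027] baseR [208.3255 206.435 ]
0.36 0.26 top rim [197.9351 203.8777] base [201.6652 205.4352] side rim [248.6573 221.1394] base [249.5341 247.737 ] rimL [191.4544 204.0083] baseR [207.7524 205.3128]
[[1 1 1 1 0 0 0 0 0 0 0 0 0 0 0 0 0 0 0 0]
 [0 0 0 0 0 0 0 0 0 0 0 0 0 0 0 0 0 0 0 0]
 [0 0 0 0 0 0 0 0 0 0 0 0 0 0 0 0 0 0 0 0]
 [0 0 0 0 0 0 0 0 0 1 1 1 1 1 1 1 1 0 0 0]
 [0 0 0 0 0 0 0 0 1 1 1 1 1 1 1 1 1 1 0 0]
 [0 0 0 0 0 0 0 1 1 1 1 1 1 1 1 1 1 1 1 0]
 [0 0 0 0 0 0 0 1 1 1 1 1 1 1 1 1 1 1 1 1]
 [0 0 0 0 0 0 0 1 1 1 1 1 1 1 1 1 1 1 1 1]
 [0 0 0 0 0 0 0 0 1 1 1 1 1 1 1 1 1 1 1 1]
 [0 0 0 0 0 0 0 0 0 1 1 1 1 1 0 0 1 1 1 1]
 [0 0 0 0 0 0 0 0 0 0 0 0 0 0 0 1 1 1 1 1]
 [0 0 0 0 0 0 0 0 0 0 0 0 0 0 0 1 1 1 1 1]
 [0 0 0 0 0 0 0 0 0 0 0 0 0 0 1 1 1 1 1 1]
 [0 0 0 0 0 0 0 0 0 0 0 0 0 1 1 1 1 1 1 1]
 [0 0 0 0 0 0 0 0 0 0 1 1 1 1 1 1 1 1 1
[... 980 characters left out ...]
73 166 164 161 138  85  73  75  71
   90 155]
 [212 210 210 214 216 216 219 196 148 145 161 158 131 106  78  78  63  63
   82 150]
 [207 211 210 215 218 223 202 128  62  57  63  71  54  67  73  69  69  66
   82 153]
 [208 206 212 213 220 211 163  63  33  32  27  35  36  53  76  71  74  69
   83 150]
 [208 212 210 215 207 162  78  41  37  40  41  42  35  49  66  69  68  62
   79 148]
 [214 214 215 206 155  74  37  40  35  39  42  36  38  48  46  66  69  68
   81 145]]
bottle base side [ 0.3548 -0.24    0.    ]
pocket top (array([ 0.46725718, -0.08038356,  0.0507764 ]), np.float64(0.0021749681646368937)) round rim (array([0.44835868, 0.13193025, 0.02900724]), np.float64(0.0021468384419044886))
```

Run:
```python
from meas import *
t=load('top1');s=load('side1')
print(t['img'][196:208,342:360].sum(2)//3)
print('cap',tri(t,(348.7,201.2),s,(310.5,144.7)),onz(t,348.7,201.2,.12),onz(s,310.5,144.7,.12))
m=(hsv(t)[...,2]<60); k=comp(t,m.astype(np.uint8),(332,190,356,212)); print(cv2.boundingRect(k))
for p in((.355,-.235),(.352,-.23)): print(proj(t,(*p,.12)),proj(t,(*p,.0)),proj(t,(p[0],p[1]+.0235,.0)),proj(s,(*p,.12)),proj(s,(*p,0)))
```

```text
[[ 48  41  31  29  27  29  40  53  64  70  70  76  69  58  61  60  62  59]
 [ 24  22  15  21  38  70  77  82  86  80  90 102  97  83  65  63  61  61]
 [ 18  21  25  49 103 137 156 163 160 135 110 107 115 100  75  58  58  59]
 [ 21  20  35  88 150 180 192 193 192 174 119 113 116 109 102  81  68  62]
 [ 21  22  53 122 174 188 193 188 193 179 136 109 112 109 110 102 100  77]
 [ 15  23  52 124 177 194 192 186 191 183 147 115 113 113 115 116 115 101]
 [ 15  19  40 109 164 192 191 189 192 189 151 121 114 113 114 118 119 113]
 [ 20  19  27  76 142 182 188 189 190 170 132 110 113 113 108 113 117 110]
 [ 17  10  28  46  94 133 165 165 147 117  95  98 113 111 113 110 113 115]
 [ 23  12  18  20  49  77  95  94  79  60  76 108 120 112 113 118 114 117]
 [ 22  18  10  16  20  20  35  27  36  59  95 115 117 118 117 119 116 115]
 [ 25  19  20  19  13  23  21  34  60  91 113 117 118 117 115 114 118 114]]
cap (array([ 0.35536458, -0.23026813,  0.12002562]), np.float64(0.002102960968903898)) [ 0.35637356 -0.22997233  0.12      ] [ 0.35437802 -0.23063922  0.12      ]
(335, 196, 16, 14)
[350.29055053 201.59579152] [342.3006973  204.02849483] [335.60415733 204.16295044] [310.70699374 144.2741412 ] [309.02501099 174.52011043]
[348.77219178 202.56110044] [340.91357331 204.90980162] [334.21580415 205.0441533 ] [311.08470844 144.85080691] [309.38065835 175.18676713]
```

Request:
servo_tool(commands="3 -2.8 -2 -7 1;3 -2.8 -2 -7 1;3 -2.8 -3 -7 1;3 -2.8 -3 -7 1;3 -2.8 -3 -7 1;3 -2.8 -3 -7 1;3 -2.7 -3 -7 1;3 -2.7 -4 -7 1;3.1 -2.7 -4 -6.8 1;0 0 -2 0 1")

```text
time: 2.7
tool_pos: [0.527, 0.3176, 0.1489]
orientation: [0.001, 0.69, 0.724, -0.001]
contact_force: [-0.6, 0.3, 0.8]
gripper_width: 0.0882
finger_force: 0.0
```

Request:
servo_tool(commands="-0.2 0.4 -3 0 1;0 0 -3 0 1;0 0 -3 0 1;0 0 -2.5 0 1;0 0 -1.5 0 1;0 0 -1 0 1;0 0 -0.4 0 1;0 0 0 0 0;0 0 0 0 0;0 0 0 0 0", force=20)

```text
time: 3.95
tool_pos: [0.5235, 0.3262, 0.0079]
orientation: [0.0, 0.687, 0.727, 0.0]
contact_force: [-0.4, -0.5, -0.1]
gripper_width: 0.0614
finger_force: 0.0
```

Request:
servo_tool(commands="0 -0.3 -0.3 0 0;0 0 0 0 0;0 0 0 0 0;0 0 0 0 0;0 0 0 0 0;0 0 2 0 0;0 0 4 0 0;0 0 4 0 0;0 0 2 0 0;0 0 0 0 0")

```text
time: 5.2
tool_pos: [0.5244, 0.3238, 0.1272]
orientation: [0.0, 0.687, 0.727, 0.002]
contact_force: [-0.3, -0.1, 0.8]
gripper_width: -0.0001
finger_force: 0.0
```

Run:
```python
from meas import *
t=snap('top','top2');s=snap('side','side2')
a=cv2.resize(cv2.imread('pics/top2.png')[130:210,120:280],(800,400),interpolation=cv2.INTER_CUBIC)
b=cv2.imread('pics/side2.png')[150:290,120:307]
cv2.imwrite('pics/d1.png',cv2.resize(b,(800,600),interpolation=cv2.INTER_CUBIC))
```

```text
(no output)
```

View pics/d1.png

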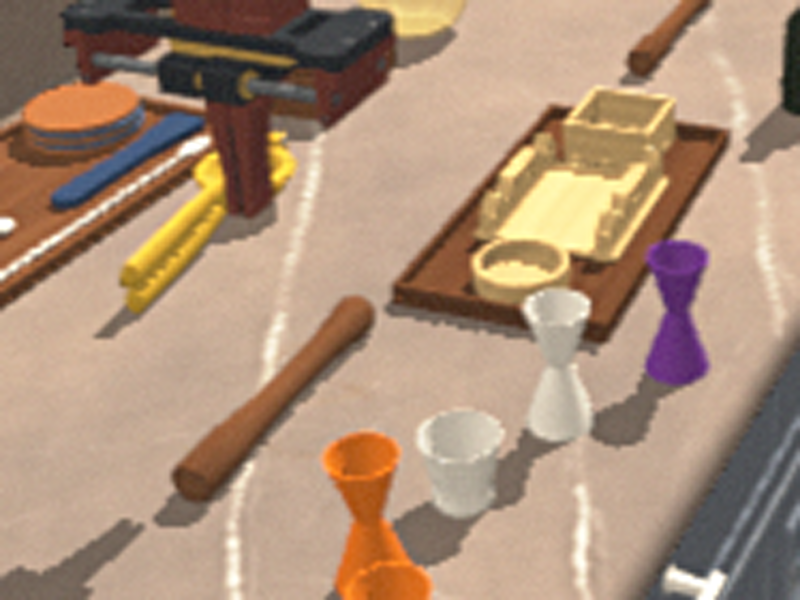

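The crop shows the muddler still lying at crop (275,395), apparently untouched, while the shut fingertip is at crop (248,213), i.e. pixel (178,200). I'll check that tip against the reported TCP and measure the rod again.

Run:
```python
from meas import *
t=load('top2');s=load('side2'); T=manip.observe(); print(T['tool_pos'],T['gripper_width'])
p=T['tool_pos']; print('tcp in side',proj(s,p),'top',proj(t,p))
k=comp(s,mw(s).astype(np.uint8),(155,215,215,275)); r=cv2.minAreaRect(k); print(r)
k=comp(t,mw(t).astype(np.uint8),(148,150,220,170)); print(cv2.minAreaRect(k))
print(s['cam_to_world'][:3,3],load('side1')['cam_to_world'][:3,3])
```

```text
[0.52293791 0.32295766 0.12438451] 0.00010453855486760433
tcp in side [179.58973327 206.10819651] top [176.54281765 153.49099919]
((184.00003051757812, 242.50003051757812), (9.192387580871582, 61.51828384399414), 45.0)
((195.06866455078125, 157.99526977539062), (6.05458402633667, 32.06177520751953), 86.05481719970703)
[-5.10270976e-04  9.58785484e-01  5.89042949e-01] [-5.10270976e-04  9.58785484e-01  5.89042949e-01]
```

Run:
```python
from meas import *
s=load('side2')
for z in(.124,.134,.144,.154): print(z,proj(s,(.523,.323,z)),proj(s,(.523,.333,z)))
s0=load('side0'); d=np.array([.407,.913,0])
for z in(.2005,.21,.22):
  print(z,[proj(s0,np.array([.254,.5705,z])+k*d).round(1).tolist() for k in(-.0575,-.044,.044,.0575)])
a=cv2.resize(s0['img'][225:290,175:260],(400,306),interpolation=cv2.INTER_CUBIC); b=cv2.resize(s['img'][165:215,150:215],(390,300),interpolation=cv2.INTER_CUBIC)
b=cv2.copyMakeBorder(b,0,6,0,0,0)
cv2.imwrite('pics/e.png',cv2.cvtColor(np.hstack([a,b]),cv2.COLOR_RGB2BGR))
```

```text
0.124 [179.57738656 206.24190917] [177.21602059 208.09241866]
0.134 [179.11294742 202.82123843] [176.73530734 204.65140911]
0.144 [178.64372115 199.36530977] [176.24959567 201.17462027]
0.154 [178.16963337 195.87357525] [175.75880723 197.66149119]
0.2005 [[247.9, 255.3], [241.7, 258.6], [197.3, 282.8], [189.8, 286.9]]
0.21 [[247.7, 250.8], [241.5, 254.1], [196.7, 278.1], [189.1, 282.1]]
0.22 [[247.5, 246.0], [241.2, 249.3], [196.1, 273.0], [188.4, 277.0]]
```

View pics/e.png

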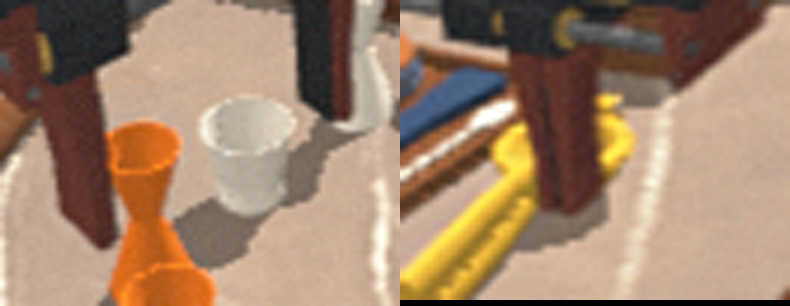

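Both pictures put the real fingertips about 12-18 mm above the reported TCP, so the fingers closed just above the rod. I'll descend again, lower and guarded by force.

Request:
servo_tool(commands="0.2 -0.1 -1 0 1;0 0 -1 0 1;0 0 -1 0 1;0 0 -1 0 1;0 0 -2 0 1;0 0 -2 0 1;0 0 -2 0 1;0 0 -2 0 1;0 0 -0.5 0 1;0 0 0 0 1")

```text
time: 6.55
tool_pos: [0.5251, 0.3219, -0.0011]
orientation: [-0.0, 0.687, 0.727, -0.0]
contact_force: [0.2, -0.3, 1.1]
gripper_width: 0.0876
finger_force: 0.0
```

Request:
servo_tool(commands="0 0 -0.2 0 1;0 0 -0.2 0 1;0 0 -0.2 0 1;0 0 -0.1 0 1;0 0 0 0 1;0 0 0 0 1;0 0 0 0 1;0 0 0 0 1;0 0 0 0 1;0 0 0 0 1")

```text
time: 7.8
tool_pos: [0.5252, 0.322, -0.0077]
orientation: [0.0, 0.687, 0.727, 0.0]
contact_force: [-0.9, 0.2, 0.2]
gripper_width: 0.0876
finger_force: 0.0
```

Request:
servo_tool(commands="0 0 0 0 0;0 0 0 0 0;0 0 0 0 0;0 0 0 0 0;0 0 0 0 0;0 0 0 0 0;0 0 0 0 0;0 0 0 0 0;0 0 0 0 0;0 0 0 0 0")

```text
time: 9.05
tool_pos: [0.5252, 0.322, -0.0078]
orientation: [0.0, 0.687, 0.727, -0.0]
contact_force: [1.2, 0.2, 0.0]
gripper_width: 0.0186
finger_force: 20.0
```

The width of 18.6 mm is less than 20 mm, so the pads may be gripping above the axis. I'll open a little and go lower, guarded.

Request:
servo_tool(commands="0 0 0 0 0.5;0 0 0 0 0.5;0 0 0 0 0.5;0 0 -0.2 0 0.5;0 0 -0.2 0 0.5;0 0 -0.1 0 0.5;0 0 0 0 0.5;0 0 0 0 0.5;0 0 0 0 0.5;0 0 0 0 0.5")

```text
time: 10.3
tool_pos: [0.5252, 0.322, -0.0127]
orientation: [0.0, 0.687, 0.727, 0.0]
contact_force: [-0.2, 0.4, -0.5]
gripper_width: 0.0444
finger_force: 0.0
```

Run:
```python
from meas import *
s=snap('side','side3'); p=manip.observe()['tool_pos']; print(p, proj(s,p),proj(s,p+[0,0,.02]))
b=s['img'][205:270,150:225]; cv2.imwrite('pics/f.png',cv2.cvtColor(cv2.resize(b,(600,520),interpolation=cv2.INTER_CUBIC),cv2.COLOR_RGB2BGR))
```

```text
[ 0.52519514  0.32199354 -0.01270446] [185.0259298  249.32573181] [184.20754308 243.32657933]
```

View pics/f.png

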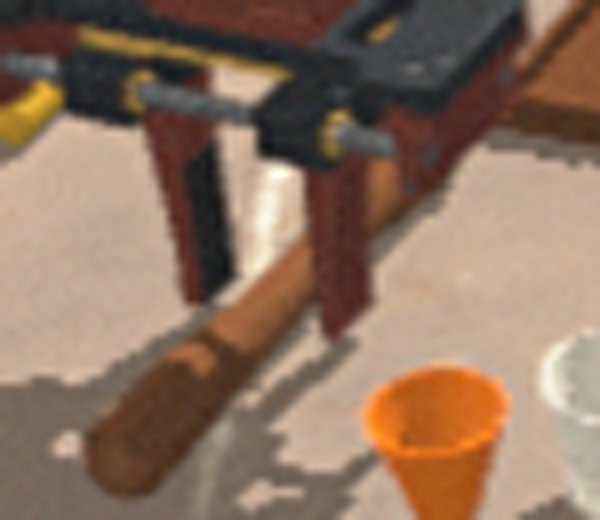

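The crop shows both tips (190,305) and (330,338) straddling the rod's middle, just above the worktop. Reported z is therefore about 15 mm low. I'll close and lift.

Request:
servo_tool(commands="0 0 0 0 0;0 0 0 0 0;0 0 0 0 0;0 0 0 0 0;0 0 0 0 0;0 0 1 0 0;0 0 2 0 0;0 0 4 0 0;0 0 4 0 0;0 0 2 0 0", force=25)

```text
time: 11.6
tool_pos: [0.5264, 0.3226, 0.1214]
orientation: [0.0, 0.687, 0.726, 0.002]
contact_force: [0.9, 0.4, -0.5]
gripper_width: 0.0189
finger_force: 24.9
```

Request:
servo_tool(commands="-0.7 -2.8 0 -9.8 0;-0.7 -2.8 0 -9.8 0;-0.8 -2.9 0 -9.8 0;-0.8 -2.9 0 -9.8 0;-0.8 -2.9 0 -9.8 0;-0.8 -2.9 0 -9.8 0;-0.8 -2.9 0 -9.8 0;-0.8 -2.9 0 -9.8 0;-0.7 -2.8 0 -9.7 0;0 0 0 0 0")

```text
time: 12.85
tool_pos: [0.4559, 0.0624, 0.1185]
orientation: [-0.001, 0.999, 0.042, 0.0]
contact_force: [0.1, 0.9, -0.7]
gripper_width: 0.0189
finger_force: 24.9
```

Request:
servo_tool(commands="0 0 -2 0 0;0 0 -2 0 0;0 0 0 0 0;0 0 0 0 0;0 0 0 0 0;0 0 0 0 0;0 0 0 0 0;0 0 0 0 0;0 0 0 0 0;0 0 0 0 0")

```text
time: 14.1
tool_pos: [0.4562, 0.064, 0.0772]
orientation: [0.0, 0.999, 0.045, -0.0]
contact_force: [-0.0, -1.0, -0.6]
gripper_width: 0.0191
finger_force: 24.9
```

Run:
```python
from meas import *
t=snap('top','top4'); 
b=t['img'][130:220,215:320]; cv2.imwrite('pics/g.png',cv2.cvtColor(cv2.resize(b,(700,600),interpolation=cv2.INTER_CUBIC),cv2.COLOR_RGB2BGR))
c=np.array([.4562,.064]);d=np.array([.0.__float__()+.9959,.0906])
for k in(-.1,.1): print(k,proj(t,(*(c+k*d),.104)),(proj(t,(*(c+k*d),.104))-[215,130])*6.667)
for z in(.041,): print([((proj(t,(*(np.array([.4597,.0268])+a*d+n*np.array([-.0906,.9959])),z))-[215,130])*6.667).round(0).tolist() for a in(-.045,.045) for n in(-.038,.038)])
```

```text
-0.1 [259.87550952 203.24875128] [299.18502196 488.34942479]
0.1 [253.15049279 143.32648836] [254.34933542  88.8476979 ]
[[432.0, 374.0], [286.0, 390.0], [412.0, 203.0], [267.0, 219.0]]
```

View pics/g.png

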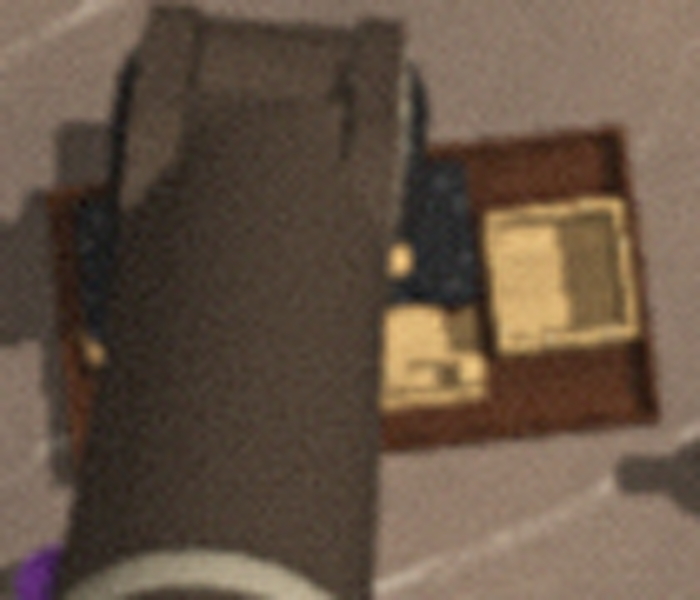

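The arm hides the rod from above, and the visible notch near (445,375) is close to the prediction of (432,374). I'll lower it and watch the force.

Request:
servo_tool(commands="0 0 -1.5 0 0;0 0 -1.5 0 0;0 0 -1 0 0;0 0 -0.5 0 0;0 0 -0.5 0 0;0 0 -0.3 0 0;0 0 -0.2 0 0;0 0 0 0 0;0 0 0 0 0;0 0 0 0 0")

```text
time: 15.4
tool_pos: [0.4563, 0.064, 0.0224]
orientation: [-0.0, 0.999, 0.045, 0.0]
contact_force: [-0.5, -0.0, -1.0]
gripper_width: 0.0192
finger_force: 24.9
```

Request:
servo_tool(commands="0 0 -0.2 0 0;0 0 -0.1 0 0;0 0 -0.1 0 0;0 0 0 0 0;0 0 0 0 0;0 0 0 0 0;0 0 0 0 0;0 0 0 0 0;0 0 0 0 0;0 0 0 0 0")

```text
time: 16.65
tool_pos: [0.4562, 0.0639, 0.0183]
orientation: [0.0, 0.999, 0.045, 0.0]
contact_force: [-0.5, -1.2, -0.3]
gripper_width: 0.0187
finger_force: 24.9
```

Run:
```python
from meas import *
s=snap('side','side5'); 
b=s['img'][155:245,205:325]; cv2.imwrite('pics/i.png',cv2.cvtColor(cv2.resize(b,(800,600),interpolation=cv2.INTER_CUBIC),cv2.COLOR_RGB2BGR))
```

```text
(no output)
```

View pics/i.png

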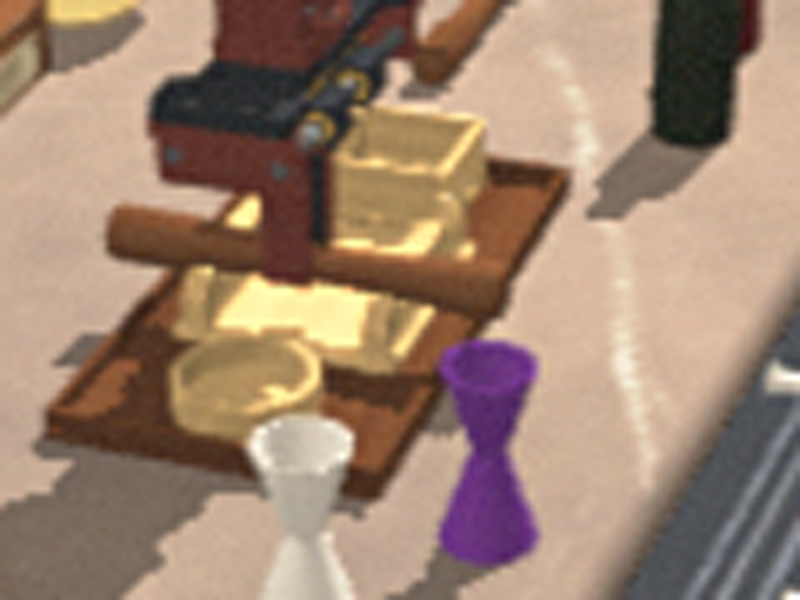

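The crop shows the rod from (125,232) to (490,285), spanning both plates but still looking a little above the notches. I'll compute its height from the ends.

Run:
```python
from meas import *
s=load('side5'); k=comp(s,mw(s).astype(np.uint8),(218,180,285,205))
c=np.array([.4562,.064]);d=np.array([.9959,.0906])
for z in(.045,.055,.065): print(z,[proj(s,(*(c+a*d),z)).round(1).tolist() for a in(-.1,-.08,.08,.1)])
m=mw(s)
for u in(224,228,232,236,264,268,272,276,279):
    v=np.where(m[180:206,u])[0]+180; print(u,v.min() if len(v) else 0,v.max() if len(v) else 0,len(v))
```

```text
0.045 [[279.8, 198.7], [273.5, 197.7], [225.8, 190.1], [220.1, 189.2]]
0.055 [[279.8, 195.8], [273.5, 194.9], [225.6, 187.4], [219.9, 186.5]]
0.065 [[279.8, 192.9], [273.5, 192.0], [225.5, 184.6], [219.7, 183.7]]
224 186 205 11
228 187 205 15
232 180 194 9
236 180 193 8
264 194 198 5
268 194 205 7
272 194 205 12
276 185 204 18
279 180 201 22
```

Request:
servo_tool(commands="0 0 -0.1 0 0;0 0 -0.1 0 0;0 0 -0.1 0 0;0 0 0 0 0;0 0 0 0 0;0 0 0 0 0;0 0 0 0 0;0 0 0 0 0;0 0 0 0 0;0 0 0 0 0")

```text
time: 17.95
tool_pos: [0.4567, 0.0634, 0.0166]
orientation: [-0.0, 0.999, 0.044, 0.0]
contact_force: [-6.5, -4.2, 25.4]
gripper_width: 0.0187
finger_force: 25.2
```

Seated: 25 N upward. I'll release with a small opening, lift, and head toward B.

Request:
servo_tool(commands="0 0 0.1 0 0.38;0 0 0 0 0.38;0 0 0 0 0.38;0 0 0 0 0.38;0 0 2 0 0.38;0 0 4 0 0.38;0 0 4 0 0.38;0 0 2 0 0.6;0 -3 0 0 1;0 -4 0 0 1")

```text
time: 19.2
tool_pos: [0.4564, -0.0057, 0.1365]
orientation: [-0.0, 0.999, 0.046, 0.0]
contact_force: [-0.1, -0.3, -0.3]
gripper_width: 0.06
finger_force: 0.0
```

Request:
servo_tool(commands="0.7 -3.6 0 9.8 1;0.7 -3.6 0 9.8 1;0.8 -3.6 0 9.8 1;0.8 -3.6 0 9.8 1;0.8 -3.6 0 9.8 1;0.8 -3.6 0 9.8 1;0.8 -3.6 0 9.8 1;0.8 -3.6 0 9.8 1;0.7 -3.6 0 9.8 1;0 0 0 0 1")

```text
time: 20.45
tool_pos: [0.5242, -0.3334, 0.1359]
orientation: [0.0, 0.688, 0.726, -0.001]
contact_force: [-0.2, 0.7, -0.7]
gripper_width: 0.088
finger_force: 0.0
```

Request:
servo_tool(commands="0 0 -2 0 1;0 0 -3 0 1;0 0 -3 0 1;0 0 -2 0 1;0 0 -1 0 1;0 0 -0.5 0 1;0 0 0 0 1;0 0 0 0 1;0 0 0 0 1;0 0 0 0 1")

```text
time: 21.7
tool_pos: [0.5254, -0.3301, 0.0216]
orientation: [0.0, 0.686, 0.727, 0.0]
contact_force: [-0.4, 0.4, -0.1]
gripper_width: 0.0876
finger_force: 0.0
```

Run:
```python
from meas import *
t=load('top2'); k=comp(t,mw(t).astype(np.uint8),(332,145,400,165)); r=cv2.minAreaRect(k); print(r,onz(t,*r[0],.0145))
s=snap('side','side6'); m=mw(s)
d=np.array([.9959,.0906])
for u in(222,225,228,232,240,250,260,268,272,276,279):
    v=np.where(m[183:206,u])[0]+183; print(u,v.tolist())
c=np.array([.4562,.0645])
print([proj(s,(*(c+a*d),.045)).round(1).tolist() for a in(-.1,0,.1)])
o=manip.observe();print(o['tool_pos'],o['orientation'])
b=cv2.resize(s['img'][125:215,210:310],(667,600),interpolation=cv2.INTER_CUBIC);cv2.imwrite('pics/j.png',cv2.cvtColor(b,cv2.COLOR_RGB2BGR))
```

```text
((367.87115478515625, 154.89028930664062), (6.220127105712891, 56.22039031982422), 85.42607879638672) [ 0.5255649  -0.32950226  0.0145    ]
222 [187, 188, 189, 190, 191, 192, 193, 205]
225 [186, 187, 188, 189, 190, 191, 192, 193, 201, 202, 203, 204, 205]
228 [187, 188, 189, 190, 191, 192, 193, 194, 198, 199, 200, 201, 202, 203, 204, 205]
232 [187, 188, 189, 190, 191, 192, 193, 194, 195]
240 [184, 185, 190, 191, 192, 193, 194, 195]
250 [185, 186, 192, 193, 194, 195]
260 [194, 195, 197]
268 [194, 195, 196, 197, 198, 199, 205]
272 [194, 195, 196, 197, 198, 199, 200, 201, 202, 203, 204, 205]
276 [185, 186, 187, 188, 189, 190, 193, 194, 195, 196, 197, 198, 199, 200, 201, 202, 203, 204]
279 [183, 184, 185, 186, 187, 188, 189, 190, 191, 192, 193, 194, 195, 196, 197, 198, 199, 200, 201]
[[279.7, 198.8], [249.1, 193.9], [220.1, 189.3]]
[ 0.52531941 -0.33008528  0.02153716] [2.08631805e-04 6.86436148e-01 7.27190043e-01 1.08510935e-04]
```

View pics/j.png

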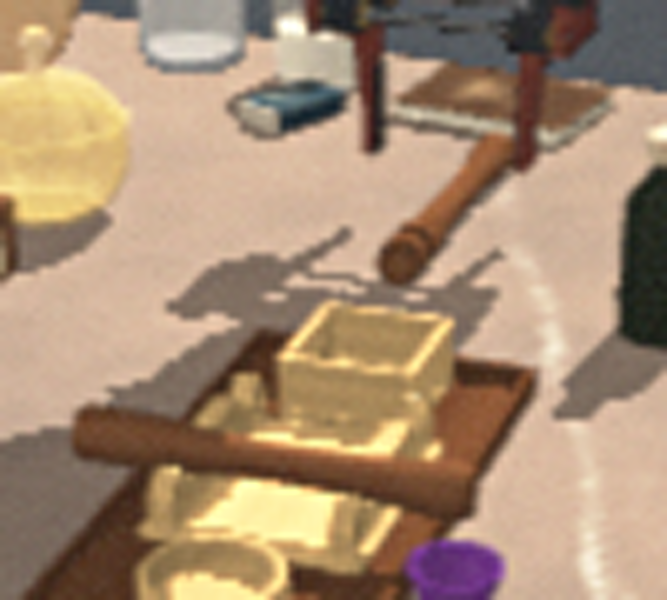

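The crop shows rod A seated across both plates, from (80,430) to (465,490). Its projection matches an axis height of 45 mm. The fingers straddle B. I'll descend and grip.

Request:
servo_tool(commands="0 0 -1 0 1;0 0 -1 0 1;0 0 -0.8 0 1;0 0 -0.4 0 1;0 0 -0.2 0 1;0 0 0 0 1;0 0 0 0 0;0 0 0 0 0;0 0 0 0 0;0 0 0 0 0")

```text
time: 23.0
tool_pos: [0.5252, -0.33, -0.0127]
orientation: [0.0, 0.686, 0.727, 0.0]
contact_force: [0.3, 0.7, 0.7]
gripper_width: 0.0513
finger_force: 0.0
```

Request:
servo_tool(commands="0 0 0 0 0;0 0 0 0 0;0 0 0 0 0;0 0 0 0 0;0 0 1 0 0;0 0 2 0 0;0 0 4 0 0;0 0 4 0 0;0 0 2 0 0;0 0 0 0 0")

```text
time: 24.25
tool_pos: [0.5264, -0.3308, 0.1203]
orientation: [0.002, 0.686, 0.727, 0.001]
contact_force: [-0.0, 0.7, -0.2]
gripper_width: 0.0187
finger_force: 24.8
```

Request:
servo_tool(commands="-0.7 3.5 0 -9.8 0;-0.7 3.5 0 -9.8 0;-0.7 3.5 0 -9.8 0;-0.7 3.5 0 -9.8 0;-0.7 3.5 0 -9.8 0;-0.7 3.6 0 -9.8 0;-0.7 3.6 0 -9.8 0;-0.7 3.6 0 -9.8 0;-0.6 3.6 0 -9.7 0;0 0 0 0 0")

```text
time: 25.5
tool_pos: [0.4622, -0.0079, 0.1165]
orientation: [-0.0, 0.999, 0.047, -0.001]
contact_force: [0.1, -0.5, -0.5]
gripper_width: 0.0184
finger_force: 24.8
```

Request:
servo_tool(commands="0 0 -2 0 0;0 0 -2 0 0;0 0 -2 0 0;0 0 -1.5 0 0;0 0 0 0 0;0 0 0 0 0;0 0 0 0 0;0 0 0 0 0;0 0 0 0 0;0 0 0 0 0")

```text
time: 26.75
tool_pos: [0.4632, -0.0109, 0.0424]
orientation: [-0.0, 0.999, 0.046, 0.0]
contact_force: [-0.3, -0.8, -1.7]
gripper_width: 0.0187
finger_force: 24.8
```

Request:
servo_tool(commands="0 0 -0.8 0 0;0 0 -0.6 0 0;0 0 -0.4 0 0;0 0 -0.3 0 0;0 0 -0.3 0 0;0 0 -0.1 0 0;0 0 -0.1 0 0;0 0 -0.1 0 0;0 0 0 0 0;0 0 0 0 0")

```text
time: 28.0
tool_pos: [0.4639, -0.0124, 0.0167]
orientation: [0.0, 0.999, 0.045, 0.001]
contact_force: [-5.1, -4.0, 25.5]
gripper_width: 0.0184
finger_force: 25.1
```

Request:
servo_tool(commands="0 0 0.1 0 0.38;0 0 0 0 0.38;0 0 0 0 0.38;0 0 0 0 0.38;0 0 2 0 0.38;0 0 4 0 0.38;0 0 4 0 0.38;0 0 4 0 0.6;0 -2 1 10 1;-0.7 -2 1 10 1")

```text
time: 29.25
tool_pos: [0.4566, -0.051, 0.1769]
orientation: [0.0, 0.975, 0.222, 0.0]
contact_force: [0.5, -0.4, 0.6]
gripper_width: 0.0599
finger_force: 0.0
```

Request:
servo_tool(commands="-1.4 -2.6 0 10 1;-1.4 -2.6 0 10 1;-1.4 -2.6 0 10 1;-1.4 -2.6 0 10 1;-1.4 -2.6 0 10 1;-1.4 -2.5 0 10 1;-1.6 -2.5 0 10 1;0 0 0 0 1;0 0 0 0 1;0 0 0 0 1")

```text
time: 30.5
tool_pos: [0.3567, -0.2302, 0.1762]
orientation: [-0.0, 0.674, 0.738, 0.0]
contact_force: [-0.3, -0.4, 0.4]
gripper_width: 0.0881
finger_force: 0.0
```

Run:
```python
from meas import *
s=snap('side','side7'); t=snap('top','top7')
o=manip.observe();print(o['tool_pos'],o['orientation'],o['gripper_width'])
a=cv2.resize(s['img'][115:215,210:330],(480,400),interpolation=cv2.INTER_CUBIC)
b=cv2.resize(t['img'][140:220,215:275],(300,400),interpolation=cv2.INTER_CUBIC)
cv2.imwrite('pics/k.png',cv2.cvtColor(np.hstack([a,b]),cv2.COLOR_RGB2BGR))
```

```text
[ 0.3565924  -0.23028908  0.1761684 ] [-1.01875185e-04  6.74061624e-01  7.38675107e-01 -4.46738914e-05] 0.08782755701018387
```

View pics/k.png

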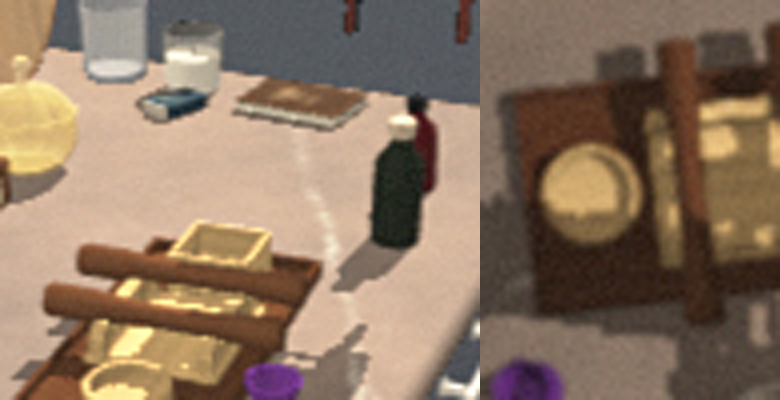

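Both rods are seated in the notches (crop (80-310,260-300) and (45-285,300-340)), and the fingertips at (350,30) and (462,40) straddle the bottle's axis. I'll descend and grip.

Request:
servo_tool(commands="0 0 -2 0 1;0 0 -3 0 1;0 0 -3 0 1;0 0 -3 0 1;0 0 -1.5 0 1;0 0 -1 0 1;0 0 -0.3 0 1;0 0 0 0 1;0 0 0 0 0;0 0 0 0 0", force=20)

```text
time: 31.85
tool_pos: [0.3565, -0.231, 0.0386]
orientation: [0.0, 0.674, 0.739, 0.0]
contact_force: [0.7, 0.9, -0.9]
gripper_width: 0.0712
finger_force: 0.0
```

Request:
servo_tool(commands="0 0 0 0 0;0 0 0 0 0;0 0 0 0 0;0 0 0 0 0;0 0 0 0 0;0 0 2 0 0;0 0 4 0 0;0 0 4 0 0;0 0 1 0 0;0 0 0 0 0")

```text
time: 33.1
tool_pos: [0.3564, -0.2304, 0.148]
orientation: [0.0, 0.674, 0.739, 0.001]
contact_force: [0.4, -0.1, -2.7]
gripper_width: 0.0454
finger_force: 19.9
```

Request:
servo_tool(commands="1.4 2 0 0 0;1.4 2 0 0 0;1.4 2 0 0 0;1.4 2 0 0 0;1.4 2 0 0 0;1.5 2 0 0 0;1.5 2 0 0 0;1.3 1 0 0 0;0 0 0 0 0;0 0 0 0 0")

```text
time: 34.35
tool_pos: [0.4686, -0.0819, 0.148]
orientation: [-0.0, 0.675, 0.738, -0.0]
contact_force: [0.1, 0.1, -2.3]
gripper_width: 0.0455
finger_force: 19.9
```

Request:
servo_tool(commands="0 0 -2 0 0;0 0 -1 0 0;0 0 0 0 0;0 0 0 0 0;0 0 0 0 0;0 0 0 0 0;0 0 0 0 0;0 0 0 0 0;0 0 0 0 0;0 0 0 0 0")

```text
time: 35.6
tool_pos: [0.4692, -0.081, 0.1182]
orientation: [-0.0, 0.674, 0.739, -0.0]
contact_force: [-0.9, 0.3, -1.7]
gripper_width: 0.0458
finger_force: 19.9
```

Run:
```python
from meas import *
s=snap('side','side8')
o=manip.observe();print(o['tool_pos'],o['orientation'],o['gripper_width'])
k=comp(s,((hsv(s)[...,2]<60)).astype(np.uint8),(235,110,300,190)); print(cv2.boundingRect(k))
p=o['tool_pos'].copy()
for z in(.0386,):
  b=p-[0,0,z]; print('base',proj(s,b),'top',proj(s,b+[0,0,.12]))
m=hsv(s)[...,2]<60
for v in range(140,185,3): w=np.where(m[v,240:300])[0]+240; print(v,(w.min(),w.max(),len(w)) if len(w) else '')
a=cv2.resize(s['img'][100:220,210:330],(600,600),interpolation=cv2.INTER_CUBIC)
cv2.imwrite('pics/l.png',cv2.cvtColor(a,cv2.COLOR_RGB2BGR))
```

```text
[ 0.46917312 -0.08103508  0.1182441 ] [ 1.56980518e-05  6.74271784e-01  7.38483284e-01 -1.61211514e-05] 0.045655430557947616
(257, 133, 14, 35)
base [264.19305946 165.65866103] top [263.90942068 132.01746376]
140 (np.int64(257), np.int64(267), 11)
143 (np.int64(252), np.int64(269), 15)
146 (np.int64(257), np.int64(270), 14)
149 (np.int64(258), np.int64(270), 13)
152 (np.int64(259), np.int64(270), 12)
155 (np.int64(259), np.int64(270), 12)
158 (np.int64(259), np.int64(270), 12)
161 (np.int64(258), np.int64(270), 13)
164 (np.int64(258), np.int64(270), 13)
167 (np.int64(263), np.int64(266), 4)
170 
173 
176 (np.int64(251), np.int64(251), 1)
179 
182
```

View pics/l.png

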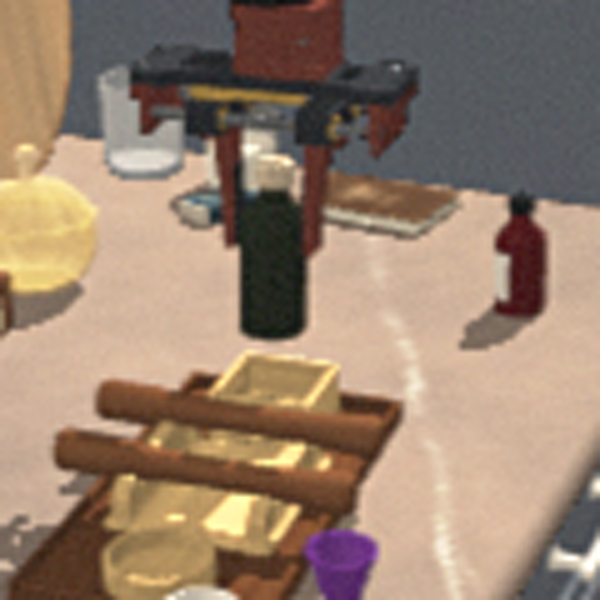

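The crop shows the bottle held upright at (272,260), right over the pocket at (280,375). The dark-capped short bottle is undisturbed. Lowering.

Request:
servo_tool(commands="0 0 -2 0 0;0 0 -2 0 0;0 0 -1 0 0;0 0 -0.7 0 0;0 0 -0.5 0 0;0 0 -0.3 0 0;0 0 -0.2 0 0;0 0 -0.1 0 0;0 0 0 0 0;0 0 0 0 0")

```text
time: 36.9
tool_pos: [0.4693, -0.081, 0.0503]
orientation: [0.0, 0.674, 0.738, 0.0]
contact_force: [-0.5, -0.3, -2.1]
gripper_width: 0.0459
finger_force: 19.9
```

Request:
servo_tool(commands="0 0 -0.1 0 0;0 0 -0.1 0 0;0 0 0 0 0;0 0 0 0 0;0 0 0 0 0;0 0 0 0 0;0 0 0 0 0;0 0 0 0 0;0 0 0 0 0;0 0 0 0 0")

```text
time: 38.15
tool_pos: [0.4697, -0.081, 0.049]
orientation: [0.0, 0.674, 0.739, 0.001]
contact_force: [-3.3, 0.5, 9.7]
gripper_width: 0.0459
finger_force: 20.0
```

Request:
servo_tool(commands="0 0 0.1 0 1;0 0 0 0 1;0 0 0 0 1;0 0 0 0 1;0 0 2 0 1;0 0 4 0 1;0 0 4 0 1;0 0 4 0 1;-0.6 2 0 0 1;-0.6 2 0 0 1")

```text
time: 39.4
tool_pos: [0.4572, -0.0406, 0.1897]
orientation: [0.0, 0.674, 0.738, 0.001]
contact_force: [0.3, 0.6, -0.8]
gripper_width: 0.0877
finger_force: 0.0
```

Request:
servo_tool(commands="-1.2 3.7 0 0 1;-1.2 3.7 0 0 1;-1.2 3.7 0 0 1;-1.2 3.7 0 0 1;-1.3 3.8 0 0 1;-1.3 3.8 0 0 1;-1.3 3.8 0 0 1;-1.3 3.8 0 0 1;0 0 -2 0 1;0 0 -1 0 1")

```text
time: 40.65
tool_pos: [0.3567, 0.2588, 0.1584]
orientation: [0.0, 0.674, 0.739, -0.001]
contact_force: [0.2, -0.2, 0.2]
gripper_width: 0.0878
finger_force: 0.0
```

Run:
```python
from meas import *
s=snap('side','side9'); t=snap('top','top9')
o=manip.observe();print(o['tool_pos'],o['orientation'],o['gripper_width'])
k=comp(s,silver(s).astype(np.uint8),(240,215,262,256)); print('jig',cv2.boundingRect(k))
a=cv2.resize(s['img'][100:268,170:338],(600,600),interpolation=cv2.INTER_CUBIC)
cv2.imwrite('pics/n.png',cv2.cvtColor(a,cv2.COLOR_RGB2BGR))
H=hsv(t); w=(t['img'].min(2)>130); 
k=comp(t,w.astype(np.uint8),(290,155,318,190)); r=cv2.minAreaRect(k); print('cap top',r, onz(t,*r[0],.131))
```

```text
[0.3568042  0.25801523 0.15838765] [ 1.54792979e-04  6.74585861e-01  7.38195623e-01 -1.05552572e-03] 0.08771582961984782
jig (243, 218, 16, 35)
cap top ((301.0, 166.5), (5.0, 6.0), 90.0) [ 0.47042982 -0.07964503  0.131     ]
```

The cap measures (0.470,-0.080), within 2 mm of the pocket centre, and the jigger hasn't moved. Descending.

Request:
servo_tool(commands="0.1 0 -3 0 1;0 0 -3 0 1;0 0 -3 0 1;0 0 -2.5 0 1;0 0 -1.5 0 1;0 0 -0.8 0 1;0 0 0 0 1;0 0 0 0 0;0 0 0 0 0;0 0 0 0 0")

```text
time: 42.0
tool_pos: [0.3583, 0.2593, 0.0216]
orientation: [-0.0, 0.674, 0.739, 0.0]
contact_force: [0.1, 0.6, 0.0]
gripper_width: 0.0614
finger_force: 0.0
```

Request:
servo_tool(commands="0 0 0 0 0;0 0 0 0 0;0 0 0 0 0;0 0 0 0 0;0 0 2 0 0;0 0 4 0 0;0 0 4 0 0;0 0 1 0 0;0 0 0 0 0;0 0 0 0 0")

```text
time: 43.25
tool_pos: [0.3574, 0.2585, 0.13]
orientation: [0.0, 0.674, 0.739, -0.001]
contact_force: [0.6, 0.1, -1.1]
gripper_width: 0.0401
finger_force: 20.0
```

Request:
servo_tool(commands="1.3 -1.8 0 0 0;1.3 -1.8 0 0 0;1.3 -1.8 0 0 0;1.3 -1.8 0 0 0;1.3 -1.8 0 0 0;1.3 -1.8 0 0 0;1.4 -1.7 0 0 0;0 0 -2 0 0;0 0 -1 0 0;0 0 0 0 0")

```text
time: 44.5
tool_pos: [0.4491, 0.1336, 0.1]
orientation: [-0.0, 0.674, 0.739, -0.002]
contact_force: [0.7, -0.5, -1.7]
gripper_width: 0.0401
finger_force: 20.0
```

Request:
servo_tool(commands="0 0 -2 0 0;0 0 -1 0 0;0 0 0 0 0;0 0 0 0 0;0 0 0 0 0;0 0 0 0 0;0 0 0 0 0;0 0 0 0 0;0 0 0 0 0;0 0 0 0 0")

```text
time: 45.75
tool_pos: [0.4502, 0.134, 0.0713]
orientation: [0.0, 0.674, 0.738, 0.0]
contact_force: [-0.6, -0.2, -0.9]
gripper_width: 0.0402
finger_force: 20.0
```

Run:
```python
from meas import *
s=snap('side','side10')
p=manip.observe()['tool_pos'];print(p)
k=comp(s,silver(s).astype(np.uint8),(215,150,275,225)); print(cv2.boundingRect(k))
b=p-[0,0,.0216]; print('base',proj(s,b),proj(s,b-[0,0,.01]),'top',proj(s,b+[0,0,.084]))
k=k[:,0]
for v in range(170,222,4):
  q=k[abs(k[:,1]-v)<1]
  if len(q): print(v,q[:,0].min(),q[:,0].max(),end=' | ')
a=cv2.resize(s['img'][145:245,190:290],(600,600),interpolation=cv2.INTER_CUBIC)
cv2.imwrite('pics/o.png',cv2.cvtColor(a,cv2.COLOR_RGB2BGR))
```

```text
[0.45016928 0.13398042 0.07122994]
(233, 175, 15, 32)
base [240.52981475 203.18857386] [240.65831868 206.09520668] top [239.40450648 177.73520592]
178 233 244 | 182 234 245 | 186 237 243 | 190 239 242 | 194 237 244 | 198 236 245 | 202 235 247 | 206 238 242 |
```

Request:
servo_tool(commands="0 0 -1.5 0 0;0 0 -1 0 0;0 0 -0.6 0 0;0 0 -0.4 0 0;0 0 -0.2 0 0;0 0 -0.2 0 0;0 0 -0.1 0 0;0 0 -0.1 0 0;0 0 0 0 0;0 0 0 0 0")

```text
time: 47.05
tool_pos: [0.4503, 0.1341, 0.0312]
orientation: [-0.0, 0.674, 0.738, 0.0]
contact_force: [-3.5, -1.6, 13.6]
gripper_width: 0.0402
finger_force: 20.1
```

Seated on the floor of the cup at the expected height. Releasing and retreating upward.

Request:
servo_tool(commands="0 0 0.1 0 1;0 0 0 0 1;0 0 0 0 1;0 0 0 0 1;0 0 0 0 1;0 0 2 0 1;0 0 4 0 1;0 0 5 0 1;0 0 5 0 1;0 0 4 0 1")

```text
time: 48.3
tool_pos: [0.4503, 0.1339, 0.2332]
orientation: [0.0, 0.674, 0.738, 0.001]
contact_force: [0.8, 0.5, -0.5]
gripper_width: 0.088
finger_force: 0.0
```

Request:
servo_tool(commands="-2 5 2 0 1;-2 5 2 0 1;-2 5 2 0 1;-2 5 2 0 1;-2 5 2 0 1;-2 5 0 0 1;-2 5 0 0 1;-2 3 0 0 1;0 0 0 0 1;0 0 0 0 1")

```text
time: 49.55
tool_pos: [0.2909, 0.5131, 0.331]
orientation: [0.0, 0.675, 0.738, -0.0]
contact_force: [0.7, 0.4, 0.6]
gripper_width: 0.0878
finger_force: 0.0
```

Run:
```python
from meas import *
s=snap('side','side11'); t=snap('top','top11'); print(manip.observe()['tool_pos'])
b=cv2.resize(t['img'][130:230,150:400],(800,320),interpolation=cv2.INTER_CUBIC)
a=cv2.resize(s['img'][120:290,190:340],(247,280),interpolation=cv2.INTER_CUBIC)
a=cv2.resize(s['img'][125:285,170:340],(298,280),interpolation=cv2.INTER_CUBIC)
c=np.zeros((600,800,3),np.uint8); c[:320]=b; c[320:,:298]=a
d=cv2.resize(s['img'][135:235,215:290],(400,280),interpolation=cv2.INTER_CUBIC); c[320:,350:750]=d
cv2.imwrite('pics/z.png',cv2.cvtColor(c,cv2.COLOR_RGB2BGR))
k=comp(s,silver(s).astype(np.uint8),(225,175,265,230)); print('jig side',cv2.boundingRect(k))
k=comp(t,silver(t).astype(np.uint8),(224,164,250,193)); r=cv2.minAreaRect(k); print('jig top',r,onz(t,*r[0],.094))
k=comp(t,silver(t).astype(np.uint8),(162,190,184,212)); print('cup',cv2.minAreaRect(k)[0])
```

```text
[0.29139673 0.51279333 0.33152229]
jig side (234, 188, 14, 28)
jig top ((235.45123291015625, 177.56097412109375), (12.962422370910645, 9.68277359008789), 38.65980911254883) [0.44396471 0.13389355 0.094     ]
cup (173.0, 200.0)
```

View pics/z.png

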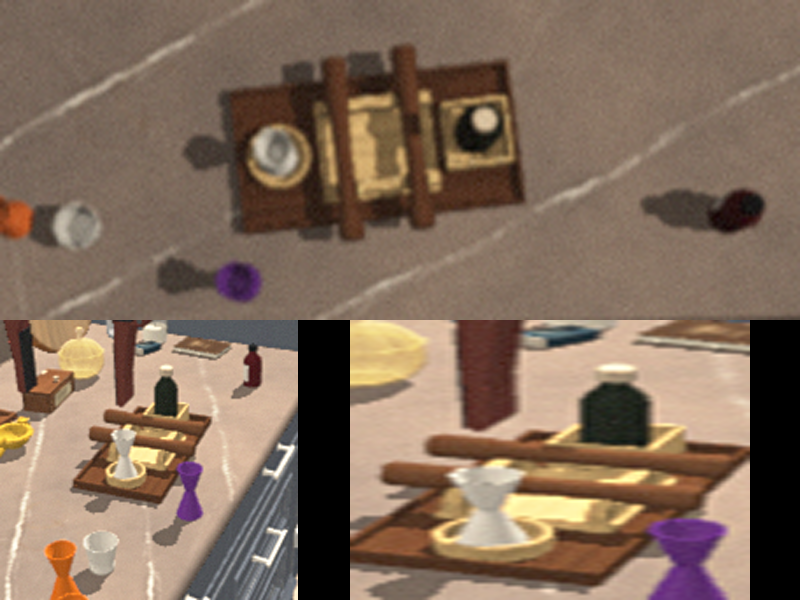

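The final view shows everything in place: both muddlers in the notches, the bottle upright in the pocket at (480,128), and the jigger upright in the round cup at (273,152). The silver cup and short bottle haven't moved, and the arm is clear.

```bash
python3 -c "
from bench import manip
print(manip.close_job())"
```

```text
the job is handed in; nothing more can be done
None
```

The job is handed in at about 50 s with the caddy made up: both muddlers in the notches, the tall bottle in the pocket, the jigger in the round cup, and the short bottle and silver cup left where they were; no verdict was returned.

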